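Break down a reagent stack and pack the transport box in layers

ROBOT

A 7-joint arm with a two-finger parallel gripper is mounted at the origin on the work surface. World frame = base frame: x ahead of the robot, y to its left, z up, the work surface at z = 0. Lengths are in m, angles in rad, forces in N, time in s.
With the tool pointing down it reaches from about 0.4 to 0.85 m from the base axis. Payload 6.9 kg.
Tool frame: the origin (TCP) lies at the very end of the fingers, on their centre line; the grasp point (between the pads) lies 19 mm behind it; z points along the fingers, y is the line along which they close (so a half turn about z gives the same grasp; the last joint's range is limited). The gripper opens to 85 mm and grips with 20 to 120 N. Pads are 22 mm wide; open, the fingers measure 114 mm over their backs; the gripper's body (76 mm by 85 mm) begins 54 mm behind the grasp point. The pads swing forward as they close: fully open they stand 13 mm farther back than shut.
Start: joints at [-1.093, 0.507, -0.238, 1.5, 0.126, 1.149, -0.155], TCP at [0.228, 0.582, 0.231] pointing down, gripper open.
Joint ranges: [-3.08, 3.08], [-0.24, 2.05], [-1.43, 1.35], [0, 2.5], [-1.52, 4.66], [0.17, 1.96], [-2.89, 2.89]. Speed limits (rad/s): [2.39, 2.39, 3.14, 3.14, 3.14, 3.14, 3.14].

INTERFACE

Orientations are given as a rotation vector (axis times angle).
In Python, from rig import state, grab_frame, hand_in, boxes_of, regions_of gives the robot as it stands.
- The arm moves only by the shell command python3 -m jog 'ROWS'. ROWS is JSON, a list of rows, each a list of 7 numbers: the shift along the tool's x, y, z normalised to -1 to 1, where 1 is 25 mm, then the turn, a rotation vector about the tool's x, y, z normalised to -1 to 1, where 1 is 0.08 rad, then the closure, from 0 (fully open) to 1 (shut). A call has 1 to 8 rows; each row shifts and turns the commanded pose from where the row before left it, along the tool's axes as they then stand; what a row does not reach is not made up. A row lasts 1/12 s, in which the tool goes at most 41.7 mm and 7.16 degrees, less where a joint would pass 70% of its speed; a pose out of reach is approached as far as the arm can. A call with a number of a shift or a turn outside -1 to 1 is refused whole. A call with a gripper value outside its range is refused whole. The fingers move at their own pace and stop on an object; the grip force is fixed at half the most. Time passes only in rows, so rows that do not move let the fingers close. It gives the time, the measured TCP pose, the force, the opening and the grip force at its end, in the units of the state.
- state(): the state, without advancing time (a new reading comes with each control period).
- grab_frame(name): name is "side" or "top"; returns a dict with "img" (384x512x3 uint8, red, green, blue), "depth" (384x512 float32, m along the optical axis (not along the pixel's ray), 0 where there is no reading), "K" (3x3 intrinsics, pixels), "R" (3x3) and "t" (3): a world point X has camera coordinates R X + t. Camera axes: x right, y down, z forward; pixel columns grow to the right and rows downward; lengths in m; the calibration is good to about 2 mm. A picture is of the moment at which its call begins.
- hand_in(): hands the job in; it is judged then, once.
Trained networks look in a picture, given as the dict that the camera call returned (one of the last four; its "shot" number tells which), for a name from the list of things; names that differ only in an ending like _2 or _b are one class to them, and where a whole thing is asked for, a point or a joint stands for the part that bears it (a point fixed in the world has none). Each returns a list of dicts, best first, with "confidence" (0 to 1); they miss things now and then, are a little off and sometimes report something else, mostly with a low value. They report only what shows in the picture. A call takes as long as a camera call. They do not tell look-alikes from the thing itself.
- boxes_of(label, picture): "bbox" ([centre column, centre row, width, height] in pixels, round what is visible of it).
- regions_of(label, picture): "pixels" (384x512 bool, what is visible of it) and "bbox" ([centre column, centre row, width, height] in pixels, round what is visible of it).
The state is a dict: "time_s": time; "q": joint angles; "dq": joint speeds; "joint_efforts": joint torques, N m; "tool_pos": TCP position; "tcp_rot": TCP orientation; "ft_force": force on the tool from outside, world axes, zero at the start; "moment": the same for the moment, N m; "width": opening from 0.0 (shut) to 1.0 (fully open); "grasp_force": force on a finger pad.
Only numpy, scipy, OpenCV 4.12 (cv2) and the standard library are available. Lean on these libraries where they do the work, as an engineer would, in place of code of your own. Each camera call takes 0.05 s, during which the arm holds its last target. There are 200 camera calls.

TASK

Take the stack of reagents apart and set each thing in its place, in this order: stand the small amber bottle in the round steel spill saucer, stand the round white jar on the floor of the grey packing box, lay the white divider plate flat on the box's two ledges over the jar with its grip bar upwards, and last lay the carton flat on the divider, beside the grip bar and lengthwise along it, inside the box walls. Set things down rather than dropping them, keep the bottle and the jar upright all the time, and do not disturb the other things on the table.

Things in the scene. Friction and masses are not known exactly. Their poses are not given: they have to be found in the camera images.
- bottle: Small amber glass bottle with a black cap, on top of the stack at the start (standing on the jar's lid). Body 30 mm in diameter and 48 mm tall, cap 22 mm in diameter, 70 mm tall overall, about 60 g. Origin at the centre of its underside, z up.
- jar: Squat round white plastic jar with a flat blue lid, in the middle of the stack at the start (standing on the carton, up to 15 mm off the carton's centre along its length). 48 mm in diameter up to 34 mm, lid 46 mm in diameter from there to the top at 48 mm, about 110 g. Origin at the centre of its underside, z up.
- carton: Brown cardboard carton with a white tape strip along its top, rigid, at the bottom of the stack, lying on the table: 96 mm along its x, 48 mm along its y, 64 mm tall, about 180 g. Origin at the centre of its underside, z up.
- divider: White plastic divider plate lying alone on the table: 110 mm along its x, 130 mm along its y, 6 mm thick, with an upright grip bar in the middle of its top, 44 mm along x, 12 mm thick along y, rising 24 mm above the plate (30 mm above the underside). About 130 g. Origin at the centre of its underside, z up.
- box: Open grey packing box, fixed. Outside 134 mm along its x, 154 along y, 78 tall; walls and floor 4 thick; inside 126 by 146. A solid ledge along each wall at -x and +x: 20 deep in x, full width in y, top 60 above the table; open floor between them 86 (x) by 146 (y). The divider lies on the ledges with its x along the box x, either way round, 8 to spare at each edge. Origin: centre of underside, z up.
- saucer: Round shallow steel spill saucer, fixed to the table: 100 mm across, rim 7 mm high, flat inner floor about 84 mm across and 3 mm above the table. Origin at the centre of its underside, z up.
- big_bottle: Bystander, to be left alone: white plastic bottle with a blue cap standing at the far side of the table, 60 mm in diameter, 110 mm tall. Origin at the centre of its underside.
- red_tub: Bystander, to be left alone: white plastic bottle with a red cap standing at the far side of the table, 56 mm in diameter, 80 mm tall. Origin at the centre of its underside.
- tape: Bystander, to be left alone: roll of yellow tape lying flat near the robot, 76 mm across, 24 mm tall. Origin at the centre of its underside.
Mind the look-alikes: they are no part of the job. Several things have the shape of the box; the one meant has the colours described above. Leave any pink look-alike of the divider alone.

How it is judged:
By the outcome, as a careful person would: the job done as asked, in the order asked, and still so for the second after the job is handed in, with the robot touching nothing.
It also fails if it takes over 120 s, if anything falls off the work surface, if the arm or the gripper's body presses on something with over 40 N, if the wrist force passes 120 N, or if a joint passes its speed limit or range.

## Working session

There is one attempt and no reset: what is moved stays moved. The work goes in short steps, Python scripts to look and compute and a shell command to move; the robot and the scene stay as the last step left them, time stands still between calls to the robot, and variables do not carry over. Pictures are saved under pics/ and viewed, at most 14 in all, crops included, and the job is handed in when it is done.

```bash
ls; mkdir -p pics; python3 - <<'E'
from rig import *
import cv2,numpy as np
s=state(); print(s)
for n in("side","top"):
    f=grab_frame(n); cv2.imwrite(f"pics/{n}0.png",f["img"][:,:,::-1]); print(n,f["K"].tolist(),f["R"].round(3).tolist(),f["t"].round(3).tolist())
    np.savez(f"{n}0.npz",**{k:f[k] for k in("img","depth","K","R","t")})
    for l in"bottle jar carton divider box saucer big_bottle red_tub tape".split():
        print(l,[(round(d["confidence"],2),np.round(d["bbox"]).tolist()) for d in boxes_of(l,f)][:4])
E
```

```text
pics
{'time_s': 0.0, 'q': array([-1.09246288,  0.50831582, -0.23751059,  1.50115226,  0.12573351,
        1.14888364, -0.15481275]), 'dq': array([ 0.00133844, -0.00065709,  0.00135867, -0.00040906, -0.00172717,
       -0.00174904,  0.0021436 ]), 'joint_efforts': array([ 6.49934682e-04, -6.20589209e+01, -2.18645163e+00, -2.49655241e+01,
        1.27505921e-02,  1.16905119e-02, -3.14848614e-05]), 'tool_pos': array([0.22756534, 0.58155609, 0.23043615]), 'tcp_rot': array([-5.82199152e-01, -3.08691324e+00,  2.74588092e-03]), 'ft_force': array([ 0.86548391, -0.09969081,  0.2266654 ]), 'moment': array([0.02045253, 0.06031843, 0.00351567]), 'grasp_force': 0.0, 'width': 1.0015430981557427}
side [[368.5348951362755, 0.0, 255.9173464645511], [0.0, 368.5348951362755, 191.9192091178481], [0.0, 0.0, 1.0]] [[0.998, -0.063, -0.012], [-0.055, -0.738, -0.673], [0.033, 0.672, -0.74]] [-0.533, 0.062, 1.072]
bottle [(0.71, [276.0, 136.0, 17.0, 21.0])]
jar [(0.6, [275.0, 152.0, 18.0, 19.0])]
carton [(0.94, [278.0, 165.0, 32.0, 29.0]), (0.36, [350.0, 263.0, 22.0, 30.0])]
divider [(0.76, [174.0, 136.0, 35.0
[... 348 characters left out ...]
90717385382214, 0.0, 252.012899954854], [0.0, 407.90717385382214, 192.74322849796508], [0.0, 0.0, 1.0]] [[-0.009, -1.0, -0.001], [-0.991, 0.009, -0.131], [0.131, 0.0, -0.991]] [-0.027, 0.557, 1.268]
bottle [(0.29, [319.0, 137.0, 26.0, 23.0])]
jar [(0.65, [346.0, 224.0, 29.0, 28.0])]
carton [(0.56, [204.0, 179.0, 25.0, 31.0])]
divider [(0.91, [142.0, 228.0, 47.0, 42.0]), (0.8, [135.0, 289.0, 45.0, 44.0]), (0.57, [319.0, 135.0, 23.0, 18.0])]
box [(0.85, [287.0, 184.0, 58.0, 47.0]), (0.79, [252.0, 115.0, 54.0, 56.0]), (0.63, [384.0, 152.0, 65.0, 57.0])]
saucer [(0.7, [346.0, 225.0, 31.0, 28.0])]
big_bottle [(0.62, [163.0, 136.0, 24.0, 23.0])]
red_tub [(0.65, [318.0, 134.0, 24.0, 18.0])]
tape []
```

View pics/top0.png

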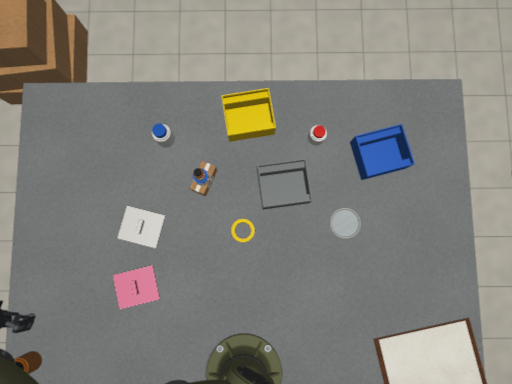

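View pics/side0.png

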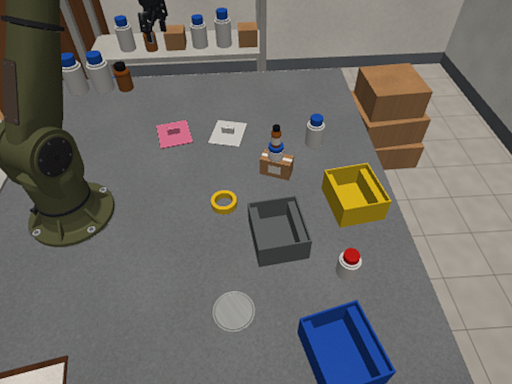

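The top view shows the stack at about (203,178), the white divider at (142,228), the grey box at (285,185) and the saucer at (346,224). The side view shows the same layout. The pink plate and the blue and yellow boxes are look-alikes. Next I measure poses from the depth clouds.

```bash
cat > h.py <<'E'
import numpy as np,cv2
from scipy.spatial.transform import Rotation as Ro
def cloud(f):
    d=f["depth"];v,u=np.mgrid[:d.shape[0],:d.shape[1]]
    K=f["K"];c=np.stack([(u-K[0,2])/K[0,0]*d,(v-K[1,2])/K[1,1]*d,d],-1)
    return (c-f["t"])@f["R"]
def sel(f,c,r,zlo,zhi):
    P=cloud(f);m=(f["depth"]>0)&(np.hypot(P[...,0]-c[0],P[...,1]-c[1])<r)&(P[...,2]>zlo)&(P[...,2]<zhi)
    return P[m],f["img"][m]
def rect(p):
    (cx,cy),(w,h),a=cv2.minAreaRect((p[:,:2]*1000).astype(np.float32))
    return [round(float(x),1) for x in(cx,cy,w,h,a)]
E
python3 - <<'E'
from h import *
for n in("top","side"):
    f=dict(np.load(n+"0.npz"));P=cloud(f)
    px={"top":dict(stack=(203,178),div=(135,222),box=(285,185),sauc=(346,224)),"side":dict(stack=(277,166),div=(220,138),box=(280,235),sauc=(233,312))}[n]
    print(n)
    for k,(u,v) in px.items(): print(k,P[v,u].round(4))
f=dict(np.load("top0.npz"));P=cloud(f)
c={k:P[v,u][:2] for k,(u,v) in dict(stack=(203,178),div=(142,228),box=(285,185),sauc=(346,224)).items()}
for n in("top","side"):
    f=dict(np.load(n+"0.npz"))
    for k,r,lo,hi in[("stack",.08,.055,.072),("stack",.06,.095,.118),("stack",.06,.15,.2),("div",.11,.003,.012),("div",.05,.02,.04),("box",.13,.07,.085),("box",.13,.053,.066),("box",.13,.0,.012),("sauc",.08,.0035,.012),("sauc",.08,.0055,.012)]:
        p,_=sel(f,c[k],r,lo,hi)
        if len(p)>5: print(n,k,lo,len(p),rect(p),"mean",p.mean(0).round(4))
E
```

```text
top
stack [0.5901 0.114  0.1269]
div [0.4679 0.3477 0.0082]
box [ 0.5855 -0.1409  0.0027]
sauc [ 0.4554 -0.3357  0.0064]
side
stack [0.6055 0.1025 0.0486]
div [0.4277 0.3    0.0077]
box [ 0.5921 -0.1236  0.0057]
sauc [ 0.4595 -0.3323  0.0023]
top stack 0.055 269 [605.2, 122.1, 48.6, 96.5, 67.0] mean [0.6036 0.1196 0.0629]
top stack 0.095 90 [598.8, 121.3, 37.7, 44.2, 41.7] mean [0.594  0.1189 0.109 ]
top stack 0.15 87 [598.7, 122.1, 25.0, 27.1, 26.1] mean [0.5982 0.1213 0.1725]
top div 0.003 1269 [447.9, 325.6, 215.2, 212.3, 36.2] mean [0.4524 0.3267 0.0059]
top div 0.02 60 [454.2, 327.8, 12.6, 42.9, 74.7] mean [0.454  0.3272 0.0288]
top box 0.07 280 [583.2, -134.1, 134.4, 154.9, 7.3] mean [ 0.5845 -0.1368  0.0767]
top box 0.053 631 [581.3, -132.5, 131.4, 151.0, 7.3] mean [ 0.5865 -0.1358  0.0595]
top box 0.0 2026 [585.7, -140.3, 257.5, 256.1, 47.1] mean [ 0.5816 -0.1381  0.003 ]
top sauc 0.0035 385 [455.3, -332.7, 156.8, 144.0, 23.3] mean [ 0.4586 -0.3331  0.0058]
top sauc 0.0055 180 [459.3, -337.9, 121.6, 144.1, 8.8] mean [ 0.4588 -0.3306  0.0073]
side stack 0.055 282 [604.9, 128.1, 55.4, 96.2, 67.1] mean [0.6052 0.1167 0.064 ]
side stack 0.095 129 [599.9, 121.9, 35.7, 42.0, 85.7] mean [0.5989 0.1148 0.1084]
side stack 0.15 124 [600.2, 124.3, 26.2, 26.2, 84.9] mean [0.5994 0.1209 0.169 ]
side div 0.003 792 [448.6, 323.5, 205.4, 208.5, 38.2] mean [0.452  0.3236 0.0065]
side div 0.02 60 [454.0, 332.2, 17.0, 43.5, 75.0] mean [0.4533 0.3297 0.0279]
side box 0.07 530 [582.6, -129.1, 134.9, 157.8, 7.4] mean [ 0.585  -0.1336  0.0769]
side box 0.053 943 [582.1, -130.4, 133.3, 155.4, 7.3] mean [ 0.5854 -0.1318  0.0605]
side box 0.0 3184 [585.5, -154.7, 259.0, 231.3, 1.8] mean [ 0.582  -0.1615  0.0027]
side sauc 0.0035 922 [452.0, -337.5, 142.4, 152.5, 64.7] mean [ 0.4585 -0.3293  0.0054]
side sauc 0.0055 340 [459.5, -329.5, 97.1, 97.4, 78.2] mean [ 0.4604 -0.3289  0.007 ]
```

```bash
cat >> h.py <<'E'
def plan(x,y,z,yaw=None,s=None):
    """print the turn (units, tool axes) then the shift (units, tool axes after the turn); yaw = closing direction deg"""
    from rig import state
    s=s or state();R=Ro.from_rotvec(s["tcp_rot"]).as_matrix()
    cy=np.degrees(np.arctan2(R[1,1],R[0,1]))
    if yaw is None:yaw=cy
    yaw=cy+(yaw-cy+90)%180-90;a=np.radians(yaw)
    Y=np.array([np.cos(a),np.sin(a),0]);Z=np.array([0,0,-1.]);T=np.stack([np.cross(Y,Z),Y,Z],1)
    rv=Ro.from_matrix(R.T@T).as_rotvec()
    d=np.array([x,y,z])-s["tool_pos"]
    print("t%.2f pos"%s["time_s"],s["tool_pos"].round(4),"yaw %.1f->%.1f"%(cy,yaw),"turn",(rv/.08).round(2),"shift",(T.T@d/.025).round(2),"n>=%.1f"%(abs(d@T).max()/.025),"q",s["q"].round(2),"w%.2f gf%.0f"%(s["width"],s["grasp_force"]),"F",s["ft_force"].round(1))
E
python3 -c "
from h import *
plan(.5995,.123,.26,67)"
```

```text
t1.00 pos [0.2276 0.5821 0.2313] yaw 68.6->67.0 turn [ 0.   -0.    0.36] shift [-20.87 -11.09  -1.15] n>=20.9 q [-1.09  0.51 -0.24  1.5   0.13  1.15 -0.15] w1.00 gf0 F [ 0.6  0.7 -0. ]
```

```bash
python3 -m jog '[[0,0,-0.6,0,0,0.36,0],[-0.4,-0.2,-0.6,0,0,0,0],[-0.87,-0.46,0,0,0,0,0],[-0.87,-0.46,0,0,0,0,0],[-0.87,-0.46,0,0,0,0,0],[-0.87,-0.46,0,0,0,0,0],[-0.87,-0.46,0,0,0,0,0],[-0.87,-0.46,0,0,0,0,0]]'
python3 -m jog '[[-0.87,-0.46,0,0,0,0,0],[-0.87,-0.46,0,0,0,0,0],[-0.87,-0.46,0,0,0,0,0],[-0.87,-0.46,0,0,0,0,0],[-0.87,-0.46,0,0,0,0,0],[-0.87,-0.46,0,0,0,0,0],[-0.87,-0.46,0,0,0,0,0],[-0.87,-0.46,0,0,0,0,0]]'
python3 -m jog '[[-0.87,-0.46,0,0,0,0,0],[-0.87,-0.46,0,0,0,0,0],[-0.87,-0.46,0,0,0,0,0],[-0.87,-0.46,0,0,0,0,0],[-0.87,-0.46,0,0,0,0,0],[0,0,0,0,0,0,0],[0,0,0,0,0,0,0],[0,0,0,0,0,0,0]]'
python3 - <<'E'
from h import *
from rig import *
plan(.5995,.123,.125,67)
f=grab_frame("side");cv2.imwrite("pics/s1.png",cv2.resize(f["img"][60:220,180:380,::-1],None,fx=4,fy=3.75))
for n in ("side","top"):
    f=grab_frame(n);p,_=sel(f,state()["tool_pos"][:2],.075,.262,.29)
    print(n,len(p),rect(p) if len(p)>5 else 0,"zmin",p[:,2].min() if len(p) else 0)
E
```

```text
time_s: 1.67
tool_pos: [0.3287, 0.458, 0.2614]
tcp_rot: [0.626, 3.078, 0.0]
ft_force: [1.1, 0.1, 0.8]
width: 1.001
grasp_force: 0.0
time_s: 2.33
tool_pos: [0.4529, 0.3053, 0.2615]
tcp_rot: [0.627, 3.078, 0.0]
ft_force: [0.4, -0.3, -0.1]
width: 0.998
grasp_force: 0.0
time_s: 3.0
tool_pos: [0.5294, 0.2115, 0.2612]
tcp_rot: [-0.626, -3.078, -0.001]
ft_force: [-0.1, 0.2, -0.0]
width: 1.002
grasp_force: 0.0
t3.00 pos [0.5294 0.2115 0.2612] yaw 67.0->67.0 turn [ 0.   -0.01  0.  ] shift [-3.96 -2.16  5.45] n>=5.4 q [-0.34  0.39 -0.13  1.6   0.05  1.15  0.69] w1.00 gf0 F [-0.1  0.2 -0. ]
side 69 [527.0, 209.3, 106.4, 22.2, 67.2] zmin 0.27404100617348376
top 0 0 zmin 0
```

View pics/s1.png

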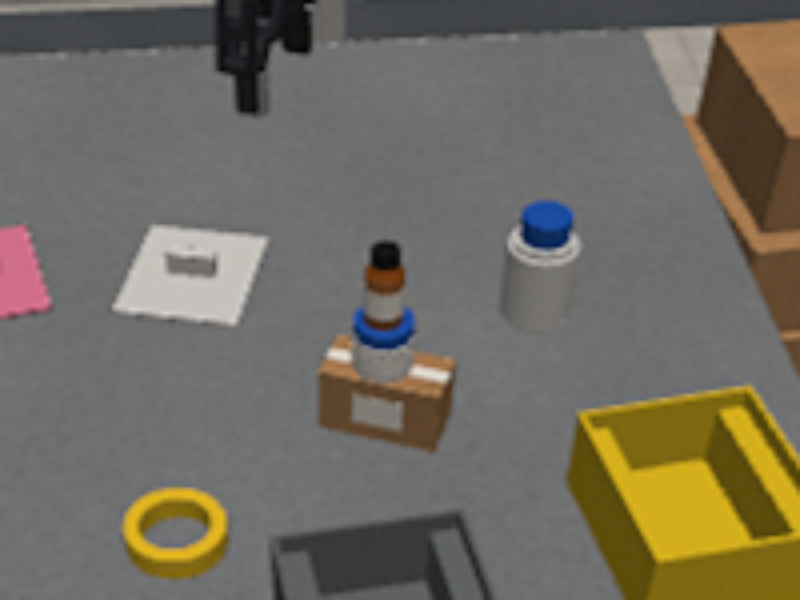

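```bash
python3 -m jog '[[-0.8,-0.43,0,0,0,0,0],[-0.8,-0.43,0,0,0,0,0],[-0.8,-0.43,0,0,0,0,0],[-0.8,-0.43,0,0,0,0,0],[-0.76,-0.44,0,0,0,0,0.1],[0,0,0,0,0,0,0.2],[0,0,0,0,0,0,0.3],[0,0,0,0,0,0,0.35]]'
python3 - <<'E'
from h import *
from rig import *
plan(.5995,.123,.125,67)
for n in ("side","top"):
    f=grab_frame(n)
    for c,r,lo,hi in(((.6,.123),.045,.15,.185),((.6,.123),.075,.263,.29)):
        p,_=sel(f,c,r,lo,hi)
        if len(p)>5:print(n,len(p),rect(p))
E
```

```text
time_s: 3.82
tool_pos: [0.5992, 0.124, 0.2612]
tcp_rot: [-0.624, -3.078, -0.001]
ft_force: [0.1, 0.8, 0.2]
width: 0.652
grasp_force: 0.0
t3.82 pos [0.5992 0.124  0.2612] yaw 67.1->67.0 turn [ 0.01 -0.01  0.02] shift [-0.03 -0.03  5.45] n>=5.4 q [-0.18  0.46 -0.1   1.49  0.05  1.19  0.88] w0.65 gf0 F [0.1 0.8 0.2]
side 119 [600.0, 124.0, 26.0, 26.2, 89.2]
side 99 [598.4, 119.0, 75.0, 19.6, 64.4]
```

```bash
python3 -m jog '[[0,0,0.9,0,0,0,0.35],[0,0,0.9,0,0,0,0.35],[0,0,0.9,0,0,0,0.35],[0,0,0.9,0,0,0,0.35],[0,0,0.9,0,0,0,0.35],[0,0,0.6,0,0,0,0.35],[0,0,0.3,0,0,0,0.4],[0,0,0,0,0,0,0.45]]'
python3 -m jog '[[0,0,0,0,0,0,0.5],[0,0,0,0,0,0,0.54],[0,0,0,0,0,0,0.58],[0,0,0,0,0,0,0.62],[0,0,0,0,0,0,0.66],[0,0,0,0,0,0,0.75],[0,0,0,0,0,0,0.9],[0,0,0,0,0,0,0.9]]'
python3 - <<'E'
from h import *
from rig import *
plan(.4595,-.331,.30)
f=grab_frame("side");cv2.imwrite("pics/s2.png",cv2.resize(f["img"][60:220,180:380,::-1],None,fx=4,fy=3.75))
E
```

```text
time_s: 4.58
tool_pos: [0.5985, 0.1233, 0.1248]
tcp_rot: [-0.624, -3.076, 0.001]
ft_force: [0.1, -0.3, -0.8]
width: 0.55
grasp_force: 0.0
time_s: 5.25
tool_pos: [0.6005, 0.1228, 0.1275]
tcp_rot: [0.626, 3.077, 0.002]
ft_force: [-0.1, 0.2, 5.5]
width: 0.333
grasp_force: 58.7
t5.25 pos [0.6005 0.1228 0.1275] yaw 67.0->67.0 turn [ 0.02  0.02 -0.  ] shift [ -1.9  -18.91  -6.9 ] n>=18.9 q [-0.18  0.58 -0.1   1.68  0.07  0.89  0.86] w0.33 gf59 F [-0.1  0.2  5.5]
```

View pics/s2.png

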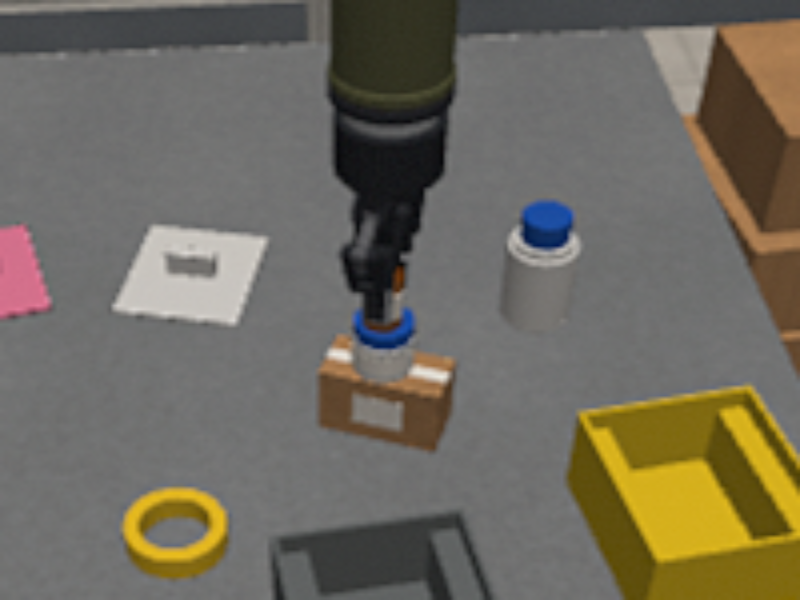

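The bottle is between the fingers, upright, at about (385,290) in the crop, with a 59 N grip. I lift it and carry it over.

```bash
python3 -m jog '[[0,0,-0.2,0,0,0,0.9],[0,0,-0.5,0,0,0,0.9],[0,0,-0.8,0,0,0,0.9],[0,0,-0.8,0,0,0,0.9],[-0.05,-0.3,-0.5,0,0,0,0.9],[-0.05,-0.6,-0.3,0,0,0,0.9],[-0.1,-0.9,0,0,0,0,0.9],[-0.1,-0.9,0,0,0,0,0.9]]'
python3 -m jog '[[-0.1,-0.9,0,0,0,0,0.9],[-0.1,-0.9,0,0,0,0,0.9],[-0.1,-0.9,0,0,0,0,0.9],[-0.1,-0.9,0,0,0,0,0.9],[-0.1,-0.9,0,0,0,0,0.9],[-0.1,-0.9,0,0,0,0,0.9],[-0.1,-0.9,0,0,0,0,0.9],[-0.1,-0.9,0,0,0,0,0.9]]'
python3 -m jog '[[-0.1,-0.9,0,0,0,0,0.9],[-0.1,-0.9,0,0,0,0,0.9],[-0.1,-0.9,0,0,0,0,0.9],[-0.1,-0.9,0,0,0,0,0.9],[-0.1,-0.9,0,0,0,0,0.9],[-0.1,-0.9,0,0,0,0,0.9],[-0.1,-0.9,0,0,0,0,0.9],[-0.1,-0.9,0,0,0,0,0.9]]'
python3 -m jog '[[0,-0.6,0,0,0,0,0.9],[0,0,0,0,0,0,0.9],[0,0,0,0,0,0,0.9]]'
python3 - <<'E'
from h import *
from rig import *
plan(.4595,-.331,.03,67)
f=grab_frame("side");p=state()["tool_pos"]
P,_=sel(f,p[:2],.06,p[2]-.08,p[2]-.003);print(len(P),rect(P) if len(P)>4 else 0,P[:,2].min() if len(P) else 0)
for n in("side","top"):
    f=grab_frame(n);
    q,_=sel(f,(.6,.123),.06,.095,.13);print(n,"jar",len(q),rect(q),q[:,2].max());q,_=sel(f,(.6,.123),.07,.055,.072);print(rect(q))
E
```

```text
time_s: 5.97
tool_pos: [0.5796, 0.0556, 0.204]
tcp_rot: [0.626, 3.078, -0.001]
ft_force: [0.3, -0.5, -0.7]
width: 0.336
grasp_force: 59.1
time_s: 6.63
tool_pos: [0.5265, -0.1186, 0.2034]
tcp_rot: [-0.629, -3.077, 0.001]
ft_force: [-0.4, 0.7, -1.0]
width: 0.335
grasp_force: 59.1
time_s: 7.3
tool_pos: [0.4741, -0.2916, 0.2034]
tcp_rot: [-0.629, -3.077, 0.0]
ft_force: [0.9, -0.7, -0.4]
width: 0.336
grasp_force: 59.1
time_s: 7.55
tool_pos: [0.4687, -0.3047, 0.2034]
tcp_rot: [-0.632, -3.076, 0.0]
ft_force: [0.2, 1.8, 0.1]
width: 0.336
grasp_force: 59.2
t7.55 pos [ 0.4687 -0.3047  0.2034] yaw 66.8->67.0 turn [-0.   -0.02 -0.05] shift [-0.07 -1.11  6.93] n>=6.9 q [ 0.55  0.43 -0.03  1.72  0.02  1.    1.68] w0.34 gf59 F [0.2 1.8 0.1]
16 [476.6, -312.6, 13.7, 2.7, 37.6] 0.18997674797620523
side jar 190 [600.3, 127.9, 50.1, 41.9, 85.9] 0.11615862728391138
[604.3, 126.2, 51.8, 96.5, 66.1]
top jar 193 [600.8, 123.5, 46.5, 43.4, 46.5] 0.11715111105902466
[605.1, 122.0, 49.1, 95.9, 66.9]
```

```bash
python3 -m jog '[[0,-0.6,0.5,0,0,0,0.9],[-0.07,-0.51,0.9,0,0,0,0.9],[0,0,1,0,0,0,0.9],[0,0,1,0,0,0,0.9],[0,0,1,0,0,0,0.9],[0,0,1,0,0,0,0.9],[0,0,0.9,0,0,0,0.9],[0,0,0.5,0,0,0,0.9]]'
python3 -m jog '[[0,0,0.15,0,0,0,0.9],[0,0,0.1,0,0,0,0.9],[0,0,0.08,0,0,0,0.9],[0,0,0,0,0,0,0.9]]'
python3 -c "
from h import *
plan(.4595,-.331,.0185,67)"
```

```text
time_s: 8.37
tool_pos: [0.4609, -0.3276, 0.0314]
tcp_rot: [-0.623, -3.077, -0.003]
ft_force: [0.5, -0.7, -1.1]
width: 0.332
grasp_force: 59.2
time_s: 8.7
tool_pos: [0.462, -0.3296, 0.0262]
tcp_rot: [0.626, 3.078, -0.001]
ft_force: [1.1, 0.1, -0.4]
width: 0.337
grasp_force: 59.2
t8.70 pos [ 0.462  -0.3296  0.0262] yaw 67.0->67.0 turn [-0.    0.01  0.  ] shift [ 0.07 -0.09  0.31] n>=0.3 q [ 0.59  0.66 -0.03  1.89  0.03  0.59  1.72] w0.34 gf59 F [ 1.1  0.1 -0.4]
```

```bash
python3 -m jog '[[0,0,0.1,0,0,0,0.9],[0,0,0.08,0,0,0,0.9],[0,0,0.04,0,0,0,0.9],[0,0,0,0,0,0,0.9]]'
python3 -m jog '[[0,0,0.04,0,0,0,0.9],[0,0,0.02,0,0,0,0.9],[0,0,0,0,0,0,0.9]]'
```

```text
time_s: 9.03
tool_pos: [0.4614, -0.3296, 0.0201]
tcp_rot: [0.627, 3.078, -0.0]
ft_force: [-0.5, 0.1, -0.4]
width: 0.337
grasp_force: 59.2
time_s: 9.28
tool_pos: [0.4614, -0.3297, 0.0186]
tcp_rot: [0.627, 3.078, -0.0]
ft_force: [-0.0, 0.3, 0.3]
width: 0.333
grasp_force: 59.2
```

```bash
python3 -m jog '[[0,0,0.03,0,0,0,0.9],[0,0,0.02,0,0,0,0.9],[0,0,0,0,0,0,0.9]]'
python3 -m jog '[[0,0,0.03,0,0,0,0.9],[0,0,0.02,0,0,0,0.9],[0,0,0,0,0,0,0.9]]'
```

```text
time_s: 9.53
tool_pos: [0.4614, -0.3297, 0.0185]
tcp_rot: [0.627, 3.078, -0.0]
ft_force: [-3.2, 1.6, 12.1]
width: 0.331
grasp_force: 60.3
time_s: 9.78
tool_pos: [0.4615, -0.3297, 0.0184]
tcp_rot: [0.627, 3.077, -0.001]
ft_force: [-5.1, 4.2, 24.3]
width: 0.337
grasp_force: 61.6
```

```bash
python3 -m jog '[[0,0,-0.08,0,0,0,0.9],[0,0,0,0,0,0,0.9],[0,0,0,0,0,0,0.63],[0,0,0,0,0,0,0.55],[0,0,0,0,0,0,0.45],[0,0,0,0,0,0,0.35],[0,0,0,0,0,0,0.3],[0,0,0,0,0,0,0.3]]'
python3 -m jog '[[0,0,-0.3,0,0,0,0.3],[0,0,-0.6,0,0,0,0.3],[0,0,-0.8,0,0,0,0.3],[0,0,-0.8,0,0,0,0.3],[0,0,-0.8,0,0,0,0.3],[0,0,-0.8,0,0,0,0.2],[0,0,-0.8,0,0,0,0.1],[0,0,-0.8,0,0,0,0]]'
python3 - <<'E'
from h import *
from rig import *
plan(.6005,.1242,.20,67)
f=grab_frame("side");cv2.imwrite("pics/s3.png",cv2.resize(f["img"][220:380,160:360,::-1],None,fx=4,fy=3.75))
P,_=sel(f,(.461,-.33),.04,.04,.09);print(rect(P),P[:,2].max())
E
```

```text
time_s: 10.45
tool_pos: [0.4613, -0.3296, 0.0179]
tcp_rot: [-0.627, -3.078, -0.0]
ft_force: [-0.2, -0.2, 0.5]
width: 0.702
grasp_force: 0.0
time_s: 11.12
tool_pos: [0.4612, -0.3295, 0.1622]
tcp_rot: [0.627, 3.078, -0.0]
ft_force: [-1.1, -1.1, 0.3]
width: 0.997
grasp_force: 0.0
t11.12 pos [ 0.4612 -0.3295  0.1622] yaw 67.0->67.0 turn [-0.  0. -0.] shift [ 1.96 18.88 -1.51] n>=18.9 q [ 0.6   0.48 -0.03  1.76  0.02  0.91  1.73] w1.00 gf0 F [-1.1 -1.1  0.3]
[460.1, -329.9, 25.3, 27.6, 83.7] 0.07748285644060135
```

View pics/s3.png

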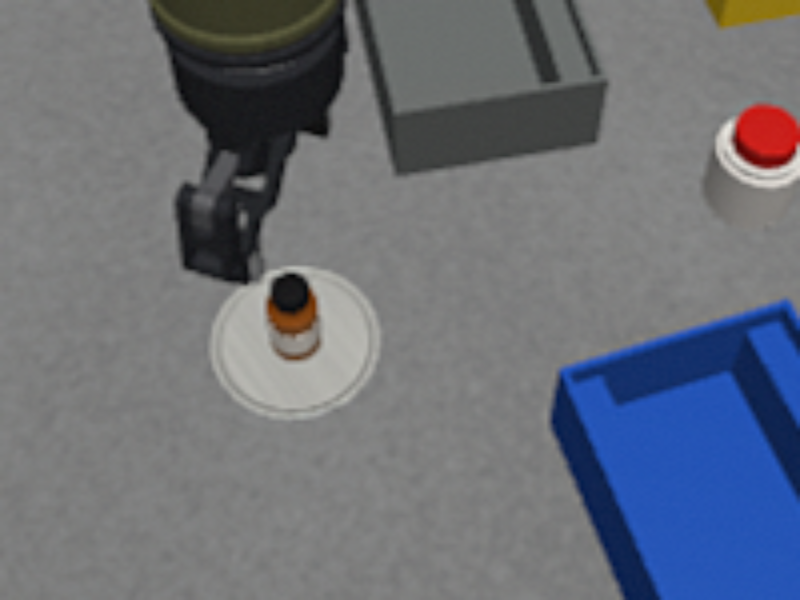

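The bottle stands upright near the middle of the saucer, at crop (295,340). Next is the jar.

```bash
python3 -m jog '[[0.03,0.3,-0.5,0,0,0,0],[0.06,0.6,-0.5,0,0,0,0],[0.09,0.9,-0.5,0,0,0,0],[0.09,0.9,0,0,0,0,0],[0.09,0.9,0,0,0,0,0],[0.09,0.9,0,0,0,0,0],[0.09,0.9,0,0,0,0,0],[0.09,0.9,0,0,0,0,0]]'
python3 -m jog '[[0.09,0.9,0,0,0,0,0],[0.09,0.9,0,0,0,0,0],[0.09,0.9,0,0,0,0,0],[0.09,0.9,0,0,0,0,0],[0.09,0.9,0,0,0,0,0],[0.09,0.9,0,0,0,0,0],[0.09,0.9,0,0,0,0,0],[0.09,0.9,0,0,0,0,0]]'
python3 -m jog '[[0.09,0.9,0,0,0,0,0],[0.09,0.9,0,0,0,0,0],[0.09,0.9,0,0,0,0,0],[0.09,0.9,0,0,0,0,0],[0.09,0.9,0,0,0,0,0],[0.09,0.9,0,0,0,0,0],[0.09,0.65,0,0,0,0,0],[0,0,0,0,0,0,0]]'
python3 -m jog '[[0,0,0,0,0,0,0],[0,0,0,0,0,0,0]]'
python3 -c "
from h import *
plan(.6005,.1242,.068,67)"
```

```text
time_s: 11.83
tool_pos: [0.5085, -0.1774, 0.1986]
tcp_rot: [0.627, 3.078, -0.0]
ft_force: [-0.3, -0.3, -0.1]
width: 0.999
grasp_force: 0.0
time_s: 12.5
tool_pos: [0.5623, -0.0047, 0.1985]
tcp_rot: [0.627, 3.078, -0.0]
ft_force: [1.6, -0.3, -0.4]
width: 1.001
grasp_force: 0.0
time_s: 13.17
tool_pos: [0.6069, 0.1445, 0.198]
tcp_rot: [-0.619, -3.08, -0.004]
ft_force: [-1.2, -0.7, 0.2]
width: 1.001
grasp_force: 0.0
time_s: 13.33
tool_pos: [0.6067, 0.1383, 0.1981]
tcp_rot: [-0.628, -3.078, 0.002]
ft_force: [0.6, -0.2, -0.2]
width: 1.001
grasp_force: 0.0
t13.33 pos [0.6067 0.1383 0.1981] yaw 66.9->67.0 turn [-0.02  0.   -0.01] shift [ 0.01 -0.62  5.2 ] n>=5.2 q [-0.21  0.52 -0.1   1.56  0.06  1.06  0.85] w1.00 gf0 F [ 0.6 -0.2 -0.2]
```

```bash
python3 -m jog '[[0,-0.4,0,0,0,0,0],[0,-0.22,0.3,0,0,0,0],[0,0,0.8,0,0,0,0],[0,0,0.9,0,0,0,0],[0,0,0.9,0,0,0,0],[0,0,0.9,0,0,0,0],[0,0,0.7,0,0,0,0],[0,0,0.4,0,0,0,0.1]]'
python3 -m jog '[[0,0,0.3,0,0,0,0.2],[0,0,0,0,0,0,0.3],[0,0,0,0,0,0,0.35]]'
python3 -c "
from h import *
plan(.6005,.1242,.068,67)"
```

```text
time_s: 14.0
tool_pos: [0.5992, 0.123, 0.0731]
tcp_rot: [-0.629, -3.075, 0.003]
ft_force: [-0.2, -0.5, -0.1]
width: 0.903
grasp_force: 0.0
time_s: 14.25
tool_pos: [0.6011, 0.1249, 0.0684]
tcp_rot: [0.627, 3.078, -0.0]
ft_force: [-0.3, -0.2, 0.6]
width: 0.653
grasp_force: 0.0
t14.25 pos [0.6011 0.1249 0.0684] yaw 67.0->67.0 turn [ 0.    0.   -0.01] shift [ 0.01 -0.03  0.02] n>=0.0 q [-0.19  0.65 -0.09  1.73  0.08  0.77  0.85] w0.65 gf0 F [-0.3 -0.2  0.6]
```

```bash
python3 -m jog '[[0,0,0,0,0,0,0.4],[0,0,0,0,0,0,0.44],[0,0,0,0,0,0,0.5],[0,0,0,0,0,0,0.7],[0,0,0,0,0,0,0.7],[0,0,0,0,0,0,0.7]]'
python3 -m jog '[[0,0,-0.1,0,0,0,0.7],[0,0,-0.3,0,0,0,0.7],[0,0,-0.5,0,0,0,0.7],[0,0,-0.7,0,0,0,0.7],[0,0,-0.8,0,0,0,0.7],[0,0,-0.8,0,0,0,0.7],[0,0,-0.6,0,0,0,0.7],[0,0,0,0,0,0,0.7]]'
python3 - <<'E'
from h import *
from rig import *
plan(.583,-.132,.16,97.3)
f=grab_frame("side");cv2.imwrite("pics/s4.png",cv2.resize(f["img"][60:220,180:380,::-1],None,fx=4,fy=3.75))
p=state()["tool_pos"];P,c=sel(f,p[:2],.04,p[2]-.04,p[2]+.05)
for lo in(-.03,-.02,-.01,0,.01,.02,.03):print(lo,((P[:,2]>p[2]+lo)&(P[:,2]<p[2]+lo+.01)).sum())
E
```

```text
time_s: 14.75
tool_pos: [0.6018, 0.1255, 0.0696]
tcp_rot: [0.626, 3.076, 0.002]
ft_force: [-0.5, 0.5, 6.2]
width: 0.544
grasp_force: 61.2
time_s: 15.42
tool_pos: [0.6025, 0.1258, 0.167]
tcp_rot: [0.626, 3.073, 0.004]
ft_force: [0.8, -0.1, -0.8]
width: 0.548
grasp_force: 61.5
t15.42 pos [0.6025 0.1258 0.167 ] yaw 67.0->97.3 turn [ 0.03  0.07 -6.61] shift [  2.08 -10.13   0.28] n>=10.1 q [-0.19  0.54 -0.1   1.63  0.06  0.97  0.87] w0.55 gf62 F [ 0.8 -0.1 -0.8]
-0.03 0
-0.02 0
-0.01 8
0 30
0.01 42
0.02 45
0.03 40
```

View pics/s4.png

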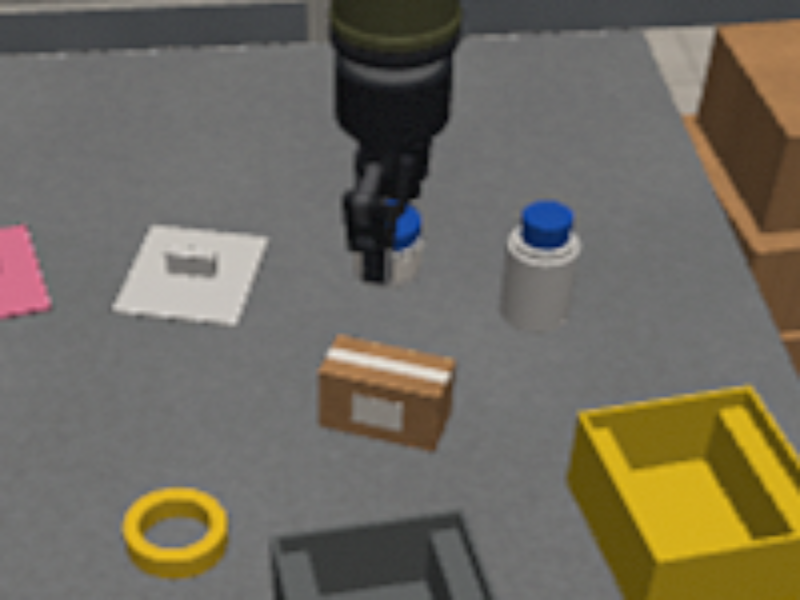

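The jar is held upright, at crop (395,245), and the carton has not moved. I turn to the box axes and go over the box.

```bash
python3 -m jog '[[0,0,0,0,0.02,-0.83,0.7],[0,0,0,0,0.02,-0.83,0.7],[0,0,0,0,0.02,-0.83,0.7],[0,0,0,0,0,-0.83,0.7],[0,0,0,0,0,-0.83,0.7],[0,0,0,0,0,-0.83,0.7],[0,0,0,0,0,-0.83,0.7],[0,0,0,0,0,-0.83,0.7]]'
python3 -m jog '[[0.1,-0.4,0,0,0,0,0.7],[0.2,-0.8,0,0,0,0,0.7],[0.2,-0.9,0,0,0,0,0.7],[0.2,-0.9,0,0,0,0,0.7],[0.2,-0.9,0,0,0,0,0.7],[0.2,-0.9,0,0,0,0,0.7],[0.2,-0.9,0,0,0,0,0.7],[0.2,-0.9,0,0,0,0,0.7]]'
python3 -m jog '[[0.2,-0.9,0,0,0,0,0.7],[0.2,-0.9,0,0,0,0,0.7],[0.2,-0.9,0,0,0,0,0.7],[0,-0.5,0,0,0,0,0.7],[0,0,0,0,0,0,0.7],[0,0,0,0,0,0,0.7],[0,0,0,0,0,0,0.7]]'
python3 -c "
from h import *
plan(.583,-.132,.0097,97.3)"
```

```text
time_s: 16.13
tool_pos: [0.6, 0.1251, 0.1617]
tcp_rot: [0.208, -3.128, -0.002]
ft_force: [-0.8, -0.0, -1.6]
width: 0.543
grasp_force: 61.5
time_s: 16.8
tool_pos: [0.5839, -0.0452, 0.162]
tcp_rot: [0.198, -3.129, -0.002]
ft_force: [0.1, 0.1, -0.7]
width: 0.546
grasp_force: 61.6
time_s: 17.38
tool_pos: [0.5804, -0.1228, 0.1625]
tcp_rot: [0.204, -3.13, -0.005]
ft_force: [-0.7, 1.8, -1.0]
width: 0.542
grasp_force: 61.6
t17.38 pos [ 0.5804 -0.1228  0.1625] yaw 97.5->97.3 turn [ 0.04 -0.06  0.04] shift [-0.05 -0.38  6.11] n>=6.1 q [ 0.32  0.52 -0.24  1.68  0.14  0.96  1.73] w0.54 gf62 F [-0.7  1.8 -1. ]
```

```bash
python3 -m jog '[[-0.05,-0.38,0.3,0,0,0,0.7],[0,0,0.7,0,0,0,0.7],[0,0,0.9,0,0,0,0.7],[0,0,0.9,0,0,0,0.7],[0,0,0.9,0,0,0,0.7],[0,0,0.8,0,0,0,0.7],[0,0,0.6,0,0,0,0.7],[0,0,0.4,0,0,0,0.7]]'
python3 -m jog '[[0,0,0.2,0,0,0,0.7],[0,0,0.1,0,0,0,0.7],[0,0,0,0,0,0,0.7]]'
python3 -c "
from h import *
plan(.583,-.132,.0097,97.3)"
```

```text
time_s: 18.05
tool_pos: [0.5815, -0.1325, 0.0229]
tcp_rot: [0.205, -3.128, -0.004]
ft_force: [0.7, 0.2, -1.3]
width: 0.543
grasp_force: 61.6
time_s: 18.3
tool_pos: [0.5825, -0.1332, 0.0177]
tcp_rot: [0.204, -3.131, -0.003]
ft_force: [0.4, -0.1, -1.0]
width: 0.543
grasp_force: 61.6
t18.30 pos [ 0.5825 -0.1332  0.0177] yaw 97.4->97.3 turn [ 0.03 -0.05  0.03] shift [-0.03  0.05  0.32] n>=0.3 q [ 0.3   0.71 -0.19  1.81  0.2   0.65  1.69] w0.54 gf62 F [ 0.4 -0.1 -1. ]
```

```bash
python3 -m jog '[[0,0,0.12,0,0,0,0.7],[0,0,0.1,0,0,0,0.7],[0,0,0.05,0,0,0,0.7],[0,0,0,0,0,0,0.7]]'
python3 -m jog '[[0,0,0.03,0,0,0,0.7],[0,0,0.02,0,0,0,0.7],[0,0,0,0,0,0,0.7]]'
python3 -m jog '[[0,0,0.03,0,0,0,0.7],[0,0,0.02,0,0,0,0.7],[0,0,0,0,0,0,0.7]]'
```

```text
time_s: 18.63
tool_pos: [0.5822, -0.1335, 0.0111]
tcp_rot: [0.203, -3.131, -0.002]
ft_force: [0.2, 0.2, -1.4]
width: 0.544
grasp_force: 61.6
time_s: 18.88
tool_pos: [0.5822, -0.1335, 0.0098]
tcp_rot: [0.203, -3.131, -0.003]
ft_force: [0.0, -0.1, -1.4]
width: 0.545
grasp_force: 61.6
time_s: 19.13
tool_pos: [0.5821, -0.1335, 0.0096]
tcp_rot: [0.203, -3.131, -0.002]
ft_force: [-3.8, -0.3, 8.9]
width: 0.545
grasp_force: 62.7
```

Contact with the box floor. I release and withdraw.

```bash
python3 -m jog '[[0,0,-0.03,0,0,0,0.7],[0,0,0,0,0,0,0.42],[0,0,0,0,0,0,0.34],[0,0,0,0,0,0,0.28],[0,0,0,0,0,0,0.24],[0,0,0,0,0,0,0.2],[0,0,0,0,0,0,0.2]]'
python3 -m jog '[[0,0,-0.3,0,0,0,0.2],[0,0,-0.6,0,0,0,0.2],[0,0,-0.8,0,0,0,0.2],[0,0,-0.9,0,0,0,0.2],[0,0,-0.9,0,0,0,0.2],[0,0,-0.9,0,0,0,0.2],[0,0,-0.6,0,0,0,0.2],[0,0,-0.4,0,0,0,0.2]]'
python3 - <<'E'
from h import *
from rig import *
plan(.454,.329,.16,74.8)
f=grab_frame("side");P,_=sel(f,(.5822,-.1335),.045,.045,.056);print("jar",len(P),rect(P))
E
```

```text
time_s: 19.72
tool_pos: [0.5822, -0.1334, 0.0091]
tcp_rot: [0.203, -3.13, -0.003]
ft_force: [0.1, -0.6, 0.0]
width: 0.8
grasp_force: 0.0
time_s: 20.38
tool_pos: [0.5835, -0.1337, 0.1469]
tcp_rot: [0.203, -3.133, -0.001]
ft_force: [-0.1, 0.0, 0.3]
width: 0.799
grasp_force: 0.0
t20.38 pos [ 0.5835 -0.1337  0.1469] yaw 97.4->74.8 turn [ 0.01 -0.02  4.94] shift [ 9.85 16.5  -0.52] n>=16.5 q [ 0.33  0.55 -0.23  1.69  0.15  0.93  1.74] w0.80 gf0 F [-0.1  0.   0.3]
jar 222 [593.2, -131.8, 67.1, 44.6, 3.0]
```

```bash
python3 -m jog '[[0,0,-0.2,0,0,0.82,0.3],[0,0,-0.2,0,0,0.82,0.4],[0,0,-0.1,0,0,0.82,0.5],[0,0,0,0,0,0.82,0.5],[0,0,0,0,0,0.83,0.5],[0,0,0,0,0,0.83,0.5],[0.3,0.45,0,0,0,0,0.5],[0.5,0.8,0,0,0,0,0.5]]'
python3 -m jog '[[0.52,0.87,0,0,0,0,0.5],[0.52,0.87,0,0,0,0,0.5],[0.52,0.87,0,0,0,0,0.5],[0.52,0.87,0,0,0,0,0.5],[0.52,0.87,0,0,0,0,0.5],[0.52,0.87,0,0,0,0,0.5],[0.52,0.87,0,0,0,0,0.5],[0.52,0.87,0,0,0,0,0.5]]'
python3 -m jog '[[0.52,0.87,0,0,0,0,0.5],[0.52,0.87,0,0,0,0,0.5],[0.52,0.87,0,0,0,0,0.5],[0.52,0.87,0,0,0,0,0.5],[0.52,0.87,0,0,0,0,0.5],[0.52,0.87,0,0,0,0,0.5],[0.52,0.87,0,0,0,0,0.5],[0.3,0.5,0,0,0,0,0.5]]'
python3 -m jog '[[0.4,0.6,0,0,0,0,0.5],[0,0,0,0,0,0,0.5],[0,0,0,0,0,0,0.5]]'
python3 - <<'E'
from h import *
from rig import *
plan(.454,.329,.011,74.8)
f=grab_frame("side");P,_=sel(f,(.58,-.132),.035,.04,.06);print("jar",len(P),rect(P),P[:,2].max())
cv2.imwrite("pics/s5.png",cv2.resize(f["img"][90:270,140:365,::-1],None,fx=3.5,fy=3.3))
E
```

```text
time_s: 21.1
tool_pos: [0.5712, -0.1, 0.156]
tcp_rot: [-0.419, -3.108, 0.001]
ft_force: [0.3, 0.9, -0.3]
width: 0.499
grasp_force: 0.0
time_s: 21.77
tool_pos: [0.5155, 0.0989, 0.157]
tcp_rot: [-0.41, -3.109, -0.001]
ft_force: [0.4, -0.5, -0.2]
width: 0.498
grasp_force: 0.0
time_s: 22.43
tool_pos: [0.4626, 0.2855, 0.1575]
tcp_rot: [-0.406, -3.109, -0.003]
ft_force: [-0.4, -0.4, -0.1]
width: 0.497
grasp_force: 0.0
time_s: 22.68
tool_pos: [0.4581, 0.3, 0.1575]
tcp_rot: [-0.408, -3.109, -0.001]
ft_force: [-0.1, -1.3, -0.3]
width: 0.501
grasp_force: 0.0
t22.68 pos [0.4581 0.3    0.1575] yaw 75.0->74.8 turn [-0.   -0.07  0.05] shift [0.46 1.08 5.86] n>=5.9 q [-0.51  0.46 -0.17  1.81  0.09  0.88  0.59] w0.50 gf0 F [-0.1 -1.3 -0.3]
jar 238 [580.4, -132.5, 45.0, 44.4, 85.9] 0.05634490125579426
```

View pics/s5.png

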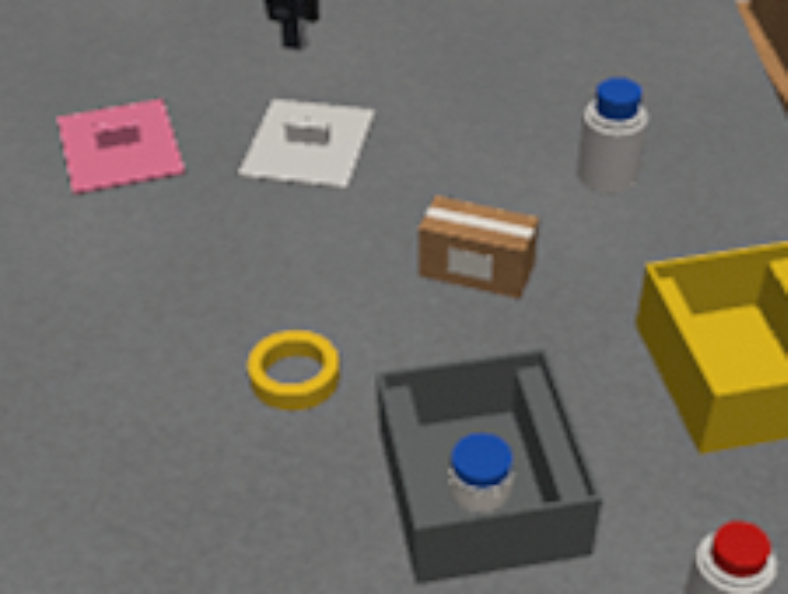

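The jar stands upright in the middle of the box at crop (480,470), with the divider at (310,145). I descend on the bar.

```bash
python3 -m jog '[[0.25,0.6,0.3,0,-0.04,0.03,0.5],[0.21,0.48,0.7,0,-0.03,0.02,0.5],[0,0,0.9,0,0,0,0.5],[0,0,0.9,0,0,0,0.5],[0,0,0.9,0,0,0,0.5],[0,0,0.8,0,0,0,0.5],[0,0,0.6,0,0,0,0.5],[0,0,0.4,0,0,0,0.5]]'
python3 -m jog '[[0,0,0.2,0,0,0,0.5],[0,0,0.1,0,0,0,0.5],[0,0,0,0,0,0,0.5],[0,0,0,0,0,0,0.5]]'
python3 -c "
from h import *
plan(.4542,.329,.011,74.8)"
```

```text
time_s: 23.4
tool_pos: [0.4554, 0.3259, 0.0187]
tcp_rot: [-0.424, -3.112, 0.004]
ft_force: [-0.3, 0.6, 0.9]
width: 0.501
grasp_force: 0.0
time_s: 23.73
tool_pos: [0.4561, 0.3281, 0.0137]
tcp_rot: [0.422, 3.111, 0.001]
ft_force: [-1.2, 0.2, -0.5]
width: 0.497
grasp_force: 0.0
t23.73 pos [0.4561 0.3281 0.0137] yaw 74.5->74.8 turn [ 0.01  0.02 -0.06] shift [0.08 0.02 0.11] n>=0.1 q [-0.59  0.67 -0.13  1.91  0.15  0.56  0.49] w0.50 gf0 F [-1.2  0.2 -0.5]
```

```bash
python3 -m jog '[[0.08,0.02,0.08,0,0,-0.06,0.55],[0,0,0,0,0,0,0.65],[0,0,0,0,0,0,0.75],[0,0,0,0,0,0,0.82],[0,0,0,0,0,0,0.86],[0,0,0,0,0,0,1],[0,0,0,0,0,0,1],[0,0,0,0,0,0,1]]'
python3 -c "
from h import *
plan(.5845,-.1315,.17,97.3)"
python3 -m jog '[[0,0,-0.1,0,0,0,1],[0,0,-0.3,0,0,0,1],[0,0,-0.6,0,0,0,1],[0,0,-0.8,0,0,0,1],[0,0,-0.9,0,0,0,1],[0,0,-0.9,0,0,0,1],[0,0,-0.9,0,0,0,1],[0,0,-0.9,0,0,0,1]]'
python3 -m jog '[[0,0,-0.5,0,0,-0.5,1],[0,0,-0.2,0,0,-0.6,1],[0,0,0,0,0,-0.6,1],[0,0,0,0,0,-0.6,1],[0,0,0,0,0,-0.6,1],[0,0,0,0,0,-0.6,1],[0,0,0,0,0,-0.6,1],[0,0,0,0,0,-0.6,1]]'
python3 -m jog '[[0,0,0,0,0,-0.2,1],[0,0,0,0,0,0,1],[0,0,0,0,0,0,1]]'
python3 - <<'E'
from h import *
from rig import *
plan(.5845,-.1315,.17,97.3)
f=grab_frame("side");p=state()["tool_pos"]
P,c=sel(f,p[:2],.1,p[2]-.03,p[2]+.03);print(len(P),rect(P))
k=c.min(1)>120;print(k.sum(),rect(P[k]),"z",np.percentile(P[k][:,2],[5,50,95]))
A=np.c_[P[k][:,:2]-p[:2],np.ones(k.sum())];print("plane",np.linalg.lstsq(A,P[k][:,2],rcond=None)[0])
cv2.imwrite("pics/s6.png",cv2.resize(f["img"][0:200,120:370,::-1],None,fx=3,fy=3))
E
```

```text
time_s: 24.4
tool_pos: [0.4541, 0.3293, 0.0115]
tcp_rot: [0.414, 3.113, 0.001]
ft_force: [-0.3, 0.5, 5.5]
width: 0.124
grasp_force: 59.5
t24.40 pos [0.4541 0.3293 0.0115] yaw 74.8->97.3 turn [ 0.01  0.02 -4.9 ] shift [ -2.83 -18.95  -6.34] n>=18.9 q [-0.59  0.67 -0.13  1.92  0.15  0.56  0.49] w0.12 gf59 F [-0.3  0.5  5.5]
time_s: 25.07
tool_pos: [0.4534, 0.3285, 0.1474]
tcp_rot: [0.415, 3.114, -0.001]
ft_force: [0.2, 0.0, -1.4]
width: 0.13
grasp_force: 58.6
time_s: 25.73
tool_pos: [0.4535, 0.3286, 0.1637]
tcp_rot: [-0.178, 3.136, -0.001]
ft_force: [0.0, -0.4, -1.6]
width: 0.131
grasp_force: 58.6
time_s: 25.98
tool_pos: [0.4537, 0.3288, 0.1636]
tcp_rot: [-0.197, 3.135, -0.0]
ft_force: [-0.5, -0.6, -0.7]
width: 0.123
grasp_force: 58.6
t25.98 pos [0.4537 0.3288 0.1636] yaw 97.2->97.3 turn [-0.    0.01 -0.02] shift [ -2.85 -18.93  -0.26] n>=18.9 q [-0.49  0.48 -0.27  1.77  0.16  0.92  0.87] w0.12 gf59 F [-0.5 -0.6 -0.7]
782 [452.5, 328.8, 109.7, 137.0, 7.1]
691 [452.7, 328.8, 109.5, 136.9, 7.1] z [0.15665423 0.15926266 0.16211473]
plane [-0.00139259  0.00997595  0.16016383]
```

View pics/s6.png

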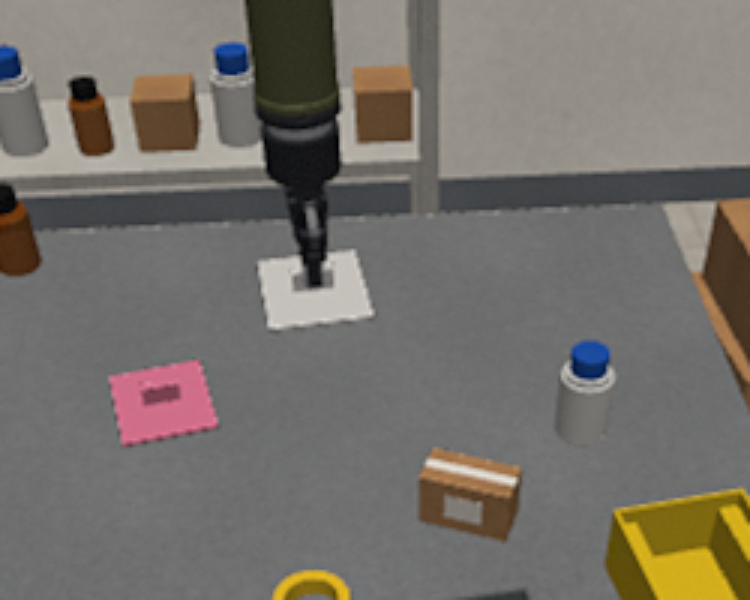

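The divider is held flat with its bar up, at crop (315,290), and is aligned with the box to within 0.3°. I carry it over the box.

```bash
python3 -m jog '[[-0.04,-0.3,0,0,0,0,1],[-0.08,-0.6,0,0,0,0,1],[-0.14,-0.9,0,0,0,0,1],[-0.14,-0.9,0,0,0,0,1],[-0.14,-0.9,0,0,0,0,1],[-0.14,-0.9,0,0,0,0,1],[-0.14,-0.9,0,0,0,0,1],[-0.14,-0.9,0,0,0,0,1]]'
python3 -m jog '[[-0.14,-0.9,0,0,0,0,1],[-0.14,-0.9,0,0,0,0,1],[-0.14,-0.9,0,0,0,0,1],[-0.14,-0.9,0,0,0,0,1],[-0.14,-0.9,0,0,0,0,1],[-0.14,-0.9,0,0,0,0,1],[-0.14,-0.9,0,0,0,0,1],[-0.14,-0.9,0,0,0,0,1]]'
python3 -m jog '[[-0.14,-0.9,0,0,0,0,1],[-0.14,-0.9,0,0,0,0,1],[-0.14,-0.9,0,0,0,0,1],[-0.14,-0.9,0,0,0,0,1],[-0.14,-0.9,0,0,0,0,1],[-0.1,-0.7,0,0,0,0,1],[0,0,0,0,0,0,1],[0,0,0,0,0,0,1]]'
python3 -m jog '[[0,0,0,0,0,0,1],[0,0,0,0,0,0,1]]'
python3 -c "
from h import *
plan(.5841,-.1308,.0715,97.3)"
```

```text
time_s: 26.7
tool_pos: [0.4977, 0.1741, 0.1636]
tcp_rot: [-0.198, 3.134, -0.001]
ft_force: [1.4, -0.3, -0.7]
width: 0.128
grasp_force: 58.7
time_s: 27.37
tool_pos: [0.548, -0.001, 0.1636]
tcp_rot: [-0.198, 3.135, -0.001]
ft_force: [-0.2, 0.3, -1.7]
width: 0.121
grasp_force: 58.7
time_s: 28.03
tool_pos: [0.584, -0.1274, 0.1633]
tcp_rot: [-0.194, 3.135, -0.001]
ft_force: [-1.7, 1.0, -1.1]
width: 0.121
grasp_force: 58.7
time_s: 28.2
tool_pos: [0.5842, -0.1244, 0.1636]
tcp_rot: [-0.202, 3.135, 0.001]
ft_force: [-0.1, -0.6, -1.4]
width: 0.124
grasp_force: 58.7
t28.20 pos [ 0.5842 -0.1244  0.1636] yaw 97.4->97.3 turn [0.01 0.01 0.01] shift [ 0.03 -0.25  3.69] n>=3.7 q [ 0.32  0.52 -0.23  1.67  0.14  0.96  1.73] w0.12 gf59 F [-0.1 -0.6 -1.4]
```

```bash
python3 -m jog '[[0.03,-0.25,0.2,0,0,0,1],[0,0,0.6,0,0,0,1],[0,0,0.8,0,0,0,1],[0,0,0.6,0,0,0,1],[0,0,0.3,0,0,0,1],[0,0,0,0,0,0,1],[0,0,0,0,0,0,1]]'
python3 - <<'E'
from h import *
from rig import *
plan(.5841,-.1308,.0715,97.3)
for n in("side","top"):
    f=grab_frame(n);p=state()["tool_pos"]
    P,c=sel(f,p[:2],.13,.088,p[2]+.01);k=c.min(1)>120;print(n,"div",k.sum(),rect(P[k]))
    P,c=sel(f,p[:2],.13,.07,.084);k=(c.max(1)<115);print("box",k.sum(),rect(P[k]))
f=grab_frame("side");cv2.imwrite("pics/s7.png",cv2.resize(f["img"][170:290,205:355,::-1],None,fx=5,fy=5))
E
```

```text
time_s: 28.78
tool_pos: [0.5845, -0.1317, 0.1011]
tcp_rot: [-0.2, 3.135, -0.0]
ft_force: [-0.0, 0.4, -0.6]
width: 0.124
grasp_force: 58.6
t28.78 pos [ 0.5845 -0.1317  0.1011] yaw 97.3->97.3 turn [-0.  0.  0.] shift [0.01 0.04 1.18] n>=1.2 q [ 0.32  0.6  -0.22  1.74  0.16  0.82  1.72] w0.12 gf59 F [-0.   0.4 -0.6]
side div 1420 [583.7, -130.5, 110.0, 131.6, 7.4]
box 374 [582.8, -130.1, 134.8, 156.7, 7.3]
top div 368 [579.1, -91.5, 109.7, 42.9, 7.4]
box 23 [575.2, -84.1, 131.0, 51.8, 7.4]
```

View pics/s7.png

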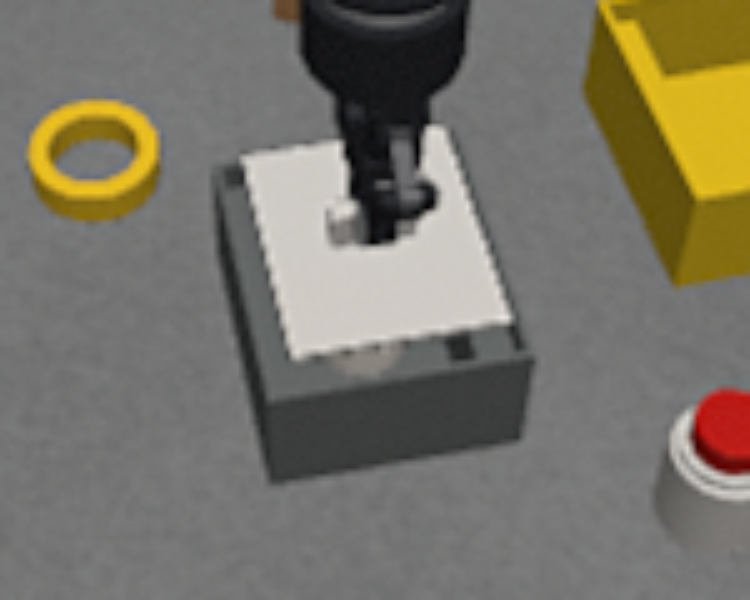

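Divider and box line up to within 1 mm and 0.1°, with the divider hovering centred above. I lower it by 1.18 units to contact.

```bash
python3 -m jog '[[-0.03,0.02,0.3,0,0,0,1],[0,0,0.4,0,0,0,1],[0,0,0.2,0,0,0,1],[0,0,0.1,0,0,0,1],[0,0,0,0,0,0,1]]'
python3 -m jog '[[0,0,0.06,0,0,0,1],[0,0,0.05,0,0,0,1],[0,0,0,0,0,0,1]]'
python3 -m jog '[[0,0,0.03,0,0,0,1],[0,0,0.03,0,0,0,1],[0,0,0,0,0,0,1]]'
```

```text
time_s: 29.35
tool_pos: [0.5846, -0.1312, 0.075]
tcp_rot: [0.2, -3.134, -0.001]
ft_force: [0.2, 0.7, -0.7]
width: 0.128
grasp_force: 58.7
time_s: 29.6
tool_pos: [0.5853, -0.1313, 0.0733]
tcp_rot: [-0.2, 3.134, -0.0]
ft_force: [0.9, -0.1, -0.9]
width: 0.124
grasp_force: 58.7
time_s: 29.85
tool_pos: [0.5852, -0.1313, 0.0718]
tcp_rot: [-0.2, 3.134, -0.0]
ft_force: [-0.2, -0.2, -1.1]
width: 0.125
grasp_force: 58.7
```

```bash
python3 -m jog '[[0,0,0.03,0,0,0,1],[0,0,0.02,0,0,0,1],[0,0,0,0,0,0,1]]'
python3 -m jog '[[0,0,0.02,0,0,0,1],[0,0,0.01,0,0,0,1],[0,0,0,0,0,0,1]]'
```

```text
time_s: 30.1
tool_pos: [0.5853, -0.1314, 0.0715]
tcp_rot: [-0.199, 3.134, -0.001]
ft_force: [-2.2, 0.5, 5.8]
width: 0.126
grasp_force: 59.7
time_s: 30.35
tool_pos: [0.5854, -0.1314, 0.0715]
tcp_rot: [-0.199, 3.134, -0.001]
ft_force: [-4.8, 0.7, 12.6]
width: 0.127
grasp_force: 60.6
```

```bash
python3 -m jog '[[0,0,-0.04,0,0,0,1],[0,0,0,0,0,0,0.8],[0,0,0,0,0,0,0.7],[0,0,0,0,0,0,0.6],[0,0,0,0,0,0,0.5],[0,0,0,0,0,0,0.5]]'
python3 -m jog '[[0,0,-0.3,0,0,0,0.5],[0,0,-0.6,0,0,0,0.5],[0,0,-0.8,0,0,0,0.5],[0,0,-0.8,0,0,0.4,0.4],[0,0,-0.6,0,0,0.8,0.3],[0,0,-0.3,0,0,0.9,0.2],[0,0,0,0,0,0.9,0.1],[0,0,0,0,0,0.9,0]]'
python3 -m jog '[[0,0,0,0,0,0.9,0],[0,0,0,0,0,0.9,0],[0,0,0,0,0,0.9,0],[0,0,0,0,0,0,0],[0,0,0,0,0,0,0]]'
python3 - <<'E'
from h import *
from rig import *
plan(.6055,.1238,.14,67)
f=grab_frame("side")
P,c=sel(f,(.5845,-.131),.13,.06,.069);k=c.min(1)>120;print("div",k.sum(),rect(P[k]),P[k][:,2].mean())
P,c=sel(f,(.605,.123),.08,.056,.072);print("carton",rect(P))
E
```

```text
time_s: 30.85
tool_pos: [0.5852, -0.1312, 0.0706]
tcp_rot: [-0.2, 3.135, -0.0]
ft_force: [0.2, -0.6, -0.4]
width: 0.502
grasp_force: 0.0
time_s: 31.52
tool_pos: [0.5856, -0.1314, 0.1573]
tcp_rot: [0.295, 3.125, -0.0]
ft_force: [0.5, 0.1, -0.8]
width: 0.999
grasp_force: 0.0
time_s: 31.93
tool_pos: [0.5852, -0.1312, 0.1563]
tcp_rot: [0.621, 3.078, -0.0]
ft_force: [-0.9, 0.0, -0.9]
width: 1.003
grasp_force: 0.0
t31.93 pos [ 0.5852 -0.1312  0.1563] yaw 67.2->67.0 turn [0.   0.01 0.04] shift [3.24 9.7  0.65] n>=9.7 q [ 0.23  0.53 -0.08  1.68  0.05  0.93  1.3 ] w1.00 gf0 F [-0.9  0.  -0.9]
div 1382 [585.8, -129.1, 113.7, 130.8, 6.8] 0.0666782424845404
carton [560.9, 140.4, 47.1, 15.3, 85.6]
```

```bash
python3 -m jog '[[0.1,0.3,0,0,0,0,0],[0.2,0.6,0,0,0,0.04,0],[0.3,0.9,0,0,0,0,0],[0.3,0.9,0,0,0,0,0],[0.3,0.9,0,0,0,0,0],[0.3,0.9,0,0,0,0,0],[0.3,0.9,0,0,0,0,0],[0.3,0.9,0,0,0,0,0]]'
python3 -m jog '[[0.3,0.9,0,0,0,0,0],[0.3,0.9,0,0,0,0,0],[0.3,0.9,0,0,0,0,0],[0.24,0.7,0,0,0,0,0],[0,0,0,0,0,0,0],[0,0,0,0,0,0,0],[0,0,0,0,0,0,0]]'
python3 - <<'E'
from h import *
from rig import *
plan(.6057,.1238,.036,67)
for n in("side","top"):
    f=grab_frame(n);P,c=sel(f,(.605,.123),.07,.056,.072);print(n,"carton",len(P),rect(P))
E
```

```text
time_s: 32.65
tool_pos: [0.5986, 0.0361, 0.156]
tcp_rot: [0.627, 3.078, 0.001]
ft_force: [0.4, 0.5, 0.0]
width: 1.0
grasp_force: 0.0
time_s: 33.23
tool_pos: [0.6058, 0.1231, 0.1557]
tcp_rot: [0.629, 3.077, -0.001]
ft_force: [-0.5, 0.4, -0.0]
width: 0.997
grasp_force: 0.0
t33.23 pos [0.6058 0.1231 0.1557] yaw 66.9->67.0 turn [-0.01  0.01 -0.03] shift [0.01 0.03 4.79] n>=4.8 q [-0.19  0.56 -0.08  1.63  0.06  0.96  0.88] w1.00 gf0 F [-0.5  0.4 -0. ]
side carton 399 [604.4, 126.7, 52.8, 96.2, 67.5]
top carton 21 [624.3, 93.7, 52.0, 21.4, 4.7]
```

```bash
python3 -m jog '[[0,0.03,0.3,0,0,0,0],[0,0,0.7,0,0,0,0],[0,0,0.9,0,0,0,0],[0,0,0.9,0,0,0,0],[0,0,0.8,0,0,0,0],[0,0,0.6,0,0,0,0],[0,0,0.4,0,0,0,0.1],[0,0,0.2,0,0,0,0.2]]'
python3 -m jog '[[0,0,0,0,0,0,0.3],[0,0,0,0,0,0,0.36],[0,0,0,0,0,0,0.4],[0,0,0,0,0,0,0.44],[0,0,0,0,0,0,0.5],[0,0,0,0,0,0,0.7],[0,0,0,0,0,0,0.7],[0,0,0,0,0,0,0.7]]'
python3 -m jog '[[0,0,-0.1,0,0,0,0.7],[0,0,-0.3,0,0,0,0.7],[0,0,-0.6,0,0,0,0.7],[0,0,-0.8,0,0,0,0.7],[0,0,-0.9,0,0,0,0.7],[0,0,-0.9,0,0,0,0.7],[0,0,-0.8,0,0,0,0.7],[0,0,-0.5,0,0,0,0.7]]'
python3 -m jog '[[0,0,0,0,0,-0.5,0.7],[0,0,0,0,0,-0.8,0.7],[0,0,0,0,0,-0.9,0.7],[0,0,0,0,0,-0.9,0.7],[0,0,0,0,0,-0.9,0.7],[0,0,0,0,0,-0.9,0.7],[0,0,0,0,0,-0.9,0.7],[0,0,0,0,0,-0.8,0.7]]'
python3 -m jog '[[0,0,0,0,0,0,0.7],[0,0,0,0,0,0,0.7],[0,0,0,0,0,0,0.7]]'
python3 - <<'E'
from h import *
from rig import *
b=np.array([.5853,-.1313]);a=np.radians(97.3);u=np.array([np.cos(a),np.sin(a)])
for s in(1,-1): plan(*(b+s*.037*u),.14,97.3)
p=state()["tool_pos"]
f=grab_frame("side");P,c=sel(f,p[:2],.08,p[2]-.04,p[2]+.04)
k=(c[:,0]>c[:,2]*1.4)&(c[:,0]>60);print(k.sum(),rect(P[k]),np.percentile(P[k][:,2],[1,99]))
cv2.imwrite("pics/s8.png",cv2.resize(f["img"][80:280,180:380,::-1],None,fx=3,fy=3))
E
```

```text
time_s: 34.0
tool_pos: [0.6055, 0.1234, 0.034]
tcp_rot: [-0.631, -3.076, 0.002]
ft_force: [-0.2, -0.2, 0.7]
width: 0.804
grasp_force: 0.0
time_s: 34.67
tool_pos: [0.6072, 0.1244, 0.0372]
tcp_rot: [0.63, 3.075, 0.002]
ft_force: [-0.8, -0.9, 6.3]
width: 0.551
grasp_force: 62.7
time_s: 35.33
tool_pos: [0.6067, 0.1244, 0.1612]
tcp_rot: [0.63, 3.075, 0.002]
ft_force: [1.3, 0.3, -1.4]
width: 0.546
grasp_force: 62.0
time_s: 36.0
tool_pos: [0.6059, 0.124, 0.1587]
tcp_rot: [-0.2, 3.135, -0.001]
ft_force: [0.4, -0.2, -0.9]
width: 0.547
grasp_force: 61.9
time_s: 36.25
tool_pos: [0.6061, 0.1241, 0.1585]
tcp_rot: [-0.191, 3.135, -0.0]
ft_force: [0.9, 0.4, -2.2]
width: 0.55
grasp_force: 61.9
t36.25 pos [0.6061 0.1241 0.1585] yaw 97.0->97.3 turn [-0.    0.01 -0.07] shift [ 2.12 -8.55  0.74] n>=8.5 q [-0.1   0.56 -0.23  1.62  0.15  0.98  1.31] w0.55 gf62 F [ 0.9  0.4 -2.2]
t36.25 pos [0.6061 0.1241 0.1585] yaw 97.0->97.3 turn [-0.    0.01 -0.07] shift [  2.12 -11.51   0.74] n>=11.5 q [-0.1   0.56 -0.23  1.62  0.15  0.98  1.31] w0.55 gf62 F [ 0.9  0.4 -2.2]
575 [603.6, 121.0, 96.8, 54.0, 8.0] [0.12247431 0.18861426]
```

View pics/s8.png

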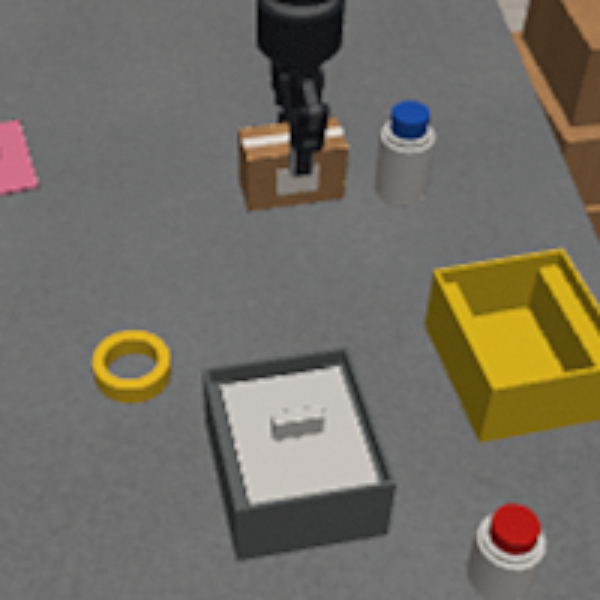

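The carton is held level at crop (293,165), and the divider lies flat in the box at (290,430) with its bar up. I place the carton on the near (-y) side of the bar.

```bash
python3 -m jog '[[0.06,-0.3,0,0,0,-0.07,0.7],[0.1,-0.6,0,0,0,0,0.7],[0.17,-0.9,0,0,0,0,0.7],[0.17,-0.9,0,0,0,0,0.7],[0.17,-0.9,0,0,0,0,0.7],[0.17,-0.9,0,0,0,0,0.7],[0.17,-0.9,0,0,0,0,0.7],[0.17,-0.9,0,0,0,0,0.7]]'
python3 -m jog '[[0.17,-0.9,0,0,0,0,0.7],[0.17,-0.9,0,0,0,0,0.7],[0.17,-0.9,0,0,0,0,0.7],[0.17,-0.9,0,0,0,0,0.7],[0.17,-0.9,0,0,0,0,0.7],[0.1,-0.7,0,0,0,0,0.7],[0,0,0,0,0,0,0.7],[0,0,0,0,0,0,0.7]]'
python3 -m jog '[[0,0,0,0,0,0,0.7],[0,0,0,0,0,0,0.7]]'
python3 - <<'E'
from h import *
from rig import *
b=np.array([.5853,-.1313]);a=np.radians(97.3);u=np.array([np.cos(a),np.sin(a)])
plan(*(b-.037*u),.1035,97.3)
E
```

```text
time_s: 36.97
tool_pos: [0.5967, -0.0389, 0.1584]
tcp_rot: [-0.2, 3.135, -0.002]
ft_force: [-0.3, 0.2, -2.4]
width: 0.548
grasp_force: 61.9
time_s: 37.63
tool_pos: [0.5895, -0.1708, 0.1582]
tcp_rot: [-0.196, 3.135, -0.002]
ft_force: [0.4, 0.9, -2.9]
width: 0.551
grasp_force: 62.0
time_s: 37.8
tool_pos: [0.5904, -0.1669, 0.1584]
tcp_rot: [-0.205, 3.134, 0.001]
ft_force: [-0.9, -0.1, -1.9]
width: 0.549
grasp_force: 62.0
t37.80 pos [ 0.5904 -0.1669  0.1584] yaw 97.5->97.3 turn [0.   0.01 0.04] shift [ 0.02 -0.04  2.2 ] n>=2.2 q [ 0.38  0.55 -0.23  1.64  0.14  0.97  1.8 ] w0.55 gf62 F [-0.9 -0.1 -1.9]
```

```bash
python3 -m jog '[[0,-0.04,0.3,0,0,0.03,0.7],[0,0,0.5,0,0,0,0.7],[0,0,0.5,0,0,0,0.7],[0,0,0.4,0,0,0,0.7],[0,0,0.2,0,0,0,0.7],[0,0,0,0,0,0,0.7]]'
python3 -m jog '[[0,0,0.08,0,0,0,0.7],[0,0,0.06,0,0,0,0.7],[0,0,0.04,0,0,0,0.7],[0,0,0,0,0,0,0.7]]'
python3 -m jog '[[0,0,0.03,0,0,0,0.7],[0,0,0.02,0,0,0,0.7],[0,0,0,0,0,0,0.7]]'
```

```text
time_s: 38.3
tool_pos: [0.59, -0.1681, 0.1093]
tcp_rot: [0.201, -3.134, -0.001]
ft_force: [-0.8, -0.3, -1.4]
width: 0.552
grasp_force: 62.0
time_s: 38.63
tool_pos: [0.5909, -0.1688, 0.1066]
tcp_rot: [-0.2, 3.134, -0.0]
ft_force: [-0.0, -0.8, -1.2]
width: 0.551
grasp_force: 62.0
time_s: 38.88
tool_pos: [0.5907, -0.1688, 0.1052]
tcp_rot: [-0.199, 3.134, -0.0]
ft_force: [1.1, -1.0, -2.3]
width: 0.549
grasp_force: 62.0
```

```bash
python3 -m jog '[[0,0,0.03,0,0,0,0.7],[0,0,0.02,0,0,0,0.7],[0,0,0,0,0,0,0.7]]'
python3 -m jog '[[0,0,0.02,0,0,0,0.7],[0,0,0.01,0,0,0,0.7],[0,0,0,0,0,0,0.7]]'
```

```text
time_s: 39.13
tool_pos: [0.5906, -0.1687, 0.1038]
tcp_rot: [-0.2, 3.135, -0.0]
ft_force: [-0.7, 0.2, -1.3]
width: 0.551
grasp_force: 62.0
time_s: 39.38
tool_pos: [0.5907, -0.1687, 0.1032]
tcp_rot: [-0.2, 3.134, -0.0]
ft_force: [-0.6, 0.4, 0.2]
width: 0.55
grasp_force: 62.3
```

```bash
python3 -m jog '[[0,0,0.02,0,0,0,0.7],[0,0,0.01,0,0,0,0.7],[0,0,0,0,0,0,0.7]]'
python3 - <<'E'
from h import *
from rig import *
f=grab_frame("side");cv2.imwrite("pics/s9.png",cv2.resize(f["img"][150:290,190:365,::-1],None,fx=4.2,fy=4.2))
E
```

```text
time_s: 39.63
tool_pos: [0.5907, -0.1688, 0.1032]
tcp_rot: [-0.199, 3.134, -0.001]
ft_force: [-2.1, 0.6, 6.4]
width: 0.556
grasp_force: 63.1
```

View pics/s9.png

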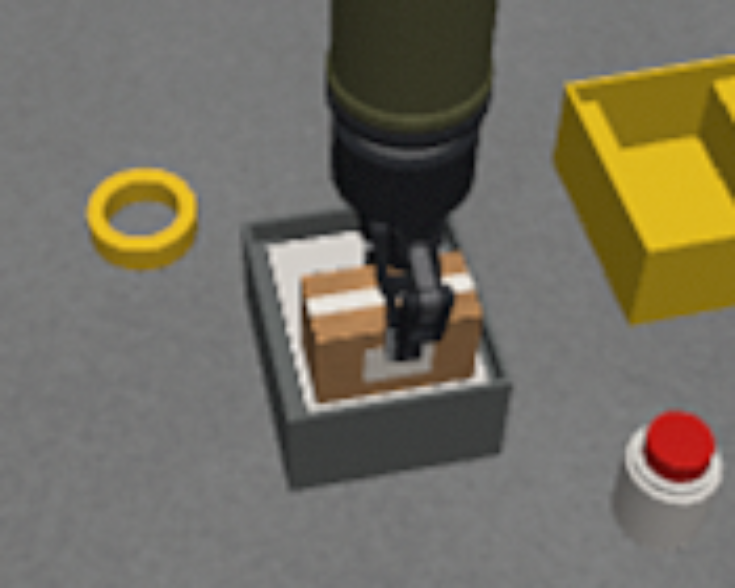

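The carton rests on the divider inside the walls, at crop (390,330). I release and withdraw.

```bash
python3 -m jog '[[0,0,-0.02,0,0,0,0.7],[0,0,0,0,0,0,0.42],[0,0,0,0,0,0,0.34],[0,0,0,0,0,0,0.28],[0,0,0,0,0,0,0.24],[0,0,0,0,0,0,0.2],[0,0,0,0,0,0,0.2]]'
python3 -m jog '[[0,0,-0.3,0,0,0,0.2],[0,0,-0.6,0,0,0,0.2],[0,0,-0.8,0,0,0,0.2],[0,0,-0.9,0,0,0,0.2],[0,0,-0.9,0,0,0,0.2],[0,0,-0.9,0,0,0,0.2],[0,0,-0.9,0,0,0,0.2],[0.5,0.5,-0.5,0,0,0,0.2]]'
python3 -m jog '[[0.8,0.9,0,0,0,0,0.2],[0.8,0.9,0,0,0,0,0.2],[0.8,0.9,0,0,0,0,0.2],[0.8,0.9,0,0,0,0,0.2],[0.8,0.9,0,0,0,0,0.2],[0.8,0.9,0,0,0,0,0.2],[0,0,0,0,0,0,0.2],[0,0,0,0,0,0,0.2]]'
python3 - <<'E'
from h import *
from rig import *
for n in("side","top"):
    f=grab_frame(n)
    P,c=sel(f,(.59,-.169),.08,.12,.14);print(n,"carton",rect(P),P[:,2].mean())
    P,c=sel(f,(.461,-.33),.04,.04,.09);print("bottle",rect(P),P[:,2].max())
    P,c=sel(f,(.585,-.131),.13,.06,.069);k=c.min(1)>120;print("div",rect(P[k]))
    if n=="side": cv2.imwrite("pics/s10.png",cv2.resize(f["img"][90:384,120:512,::-1],None,fx=2,fy=2))
E
```

```text
time_s: 40.27
tool_pos: [0.5908, -0.1687, 0.1028]
tcp_rot: [-0.2, 3.134, -0.0]
ft_force: [0.0, -0.4, 0.5]
width: 0.797
grasp_force: 0.0
time_s: 40.93
tool_pos: [0.5788, -0.1599, 0.2508]
tcp_rot: [-0.196, 3.13, -0.004]
ft_force: [0.4, -0.8, 0.7]
width: 0.806
grasp_force: 0.0
time_s: 41.6
tool_pos: [0.4399, -0.0384, 0.2488]
tcp_rot: [-0.203, 3.133, -0.001]
ft_force: [0.2, 0.2, 0.4]
width: 0.8
grasp_force: 0.0
side carton [588.0, -168.1, 96.5, 50.6, 6.7] 0.13002250525366554
bottle [461.1, -329.7, 28.2, 26.1, 37.6] 0.07590527825926095
div [585.5, -128.4, 113.1, 132.6, 7.3]
top carton [588.9, -171.5, 96.8, 48.0, 7.0] 0.1293636747545962
bottle [459.7, -330.1, 27.7, 24.3, 27.5] 0.0772519301484987
div [581.2, -132.7, 118.7, 138.9, 7.4]
```

View pics/s10.png

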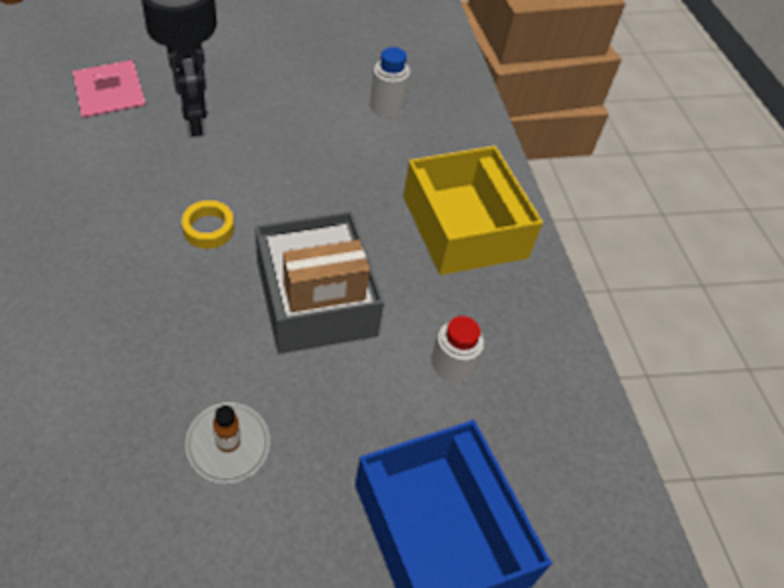

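The picture shows everything placed: bottle in the saucer at (228,430), carton on the divider in the grey box at (325,275), bystanders where they were.

```bash
python3 -c "
from rig import *
print(hand_in())"
```

```text
the job is handed in; nothing more can be done
None
```

The job is done and handed in: bottle upright in the saucer, jar on the floor of the grey box, divider on the ledges with its bar up, and carton flat on the divider beside the bar, in about 42 s of robot time.

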